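Slide the serving board home under the riser

ROBOT

A 7-joint arm with a two-finger parallel gripper is mounted at the origin on a cart in front of the work surface, level with it; the furniture and walls round the work are solid. World frame = base frame: x ahead of the robot, y to its left, z up, the work surface at z = 0. Lengths are in m, angles in rad, forces in N, time in s.
With the tool pointing down it reaches from about 0.425 to 0.8 m from the base axis. Payload 8.3 kg.
Tool frame: the origin (TCP) lies midway between the tips of the shut fingers; the grasp point (between the pads) lies 19 mm behind it; x points along the fingers, y is the direction in which the jaws open and shut, and the axes are right-handed (so a half turn about x gives the same grasp; the last joint's range is limited). The gripper opens to 85 mm and grips with 20 to 120 N. Pads are 22 mm wide; open, the fingers measure 114 mm over their backs; the gripper's body (76 mm by 85 mm) begins 54 mm behind the grasp point. The pads swing forward as they close: fully open they stand 13 mm farther back than shut.
Start: joints at [1.098, 0.383, 0.016, 1.37, -0.006, 1.388, -0.046], TCP at [0.249, -0.573, 0.231] pointing down, gripper open.
Joint ranges: [-2.95, 2.95], [-0.25, 2.06], [-1.52, 1.56], [0.18, 2.33], [-1.44, 4.58], [0.02, 2.06], [-3.01, 3.01]. Speed limits (rad/s): [2.39, 2.39, 3.01, 3.01, 3.14, 3.14, 3.14].

INTERFACE

Orientations are given as a unit quaternion [w, x, y, z].
In Python, from plant import arm gives the robot as it stands.
- The arm moves only by the tool carry_out, never from a script. Its arguments are lists of equal length, an entry for each row: "hand": the gripper's target within -1 to 1 (shut at 1, half-way at 0, fully open at -1); "offset": the shift along the tool's x, y, z in mm, a list of three; "twist": the turn, a rotation vector about the tool's x, y, z in degrees, a list of three. A call has 1 to 5 rows; each row shifts and turns the commanded pose from where the row before left it, along the tool's axes as they then stand; what a row does not reach is not made up. A row lasts 1/12 s, in which the tool goes at most 41.7 mm and 7.16 degrees, less where a joint would pass 70% of its speed; a pose out of reach is approached as far as the arm can. A call with a gripper value outside its range is refused whole. The fingers move at their own pace and stop on an object; "force" is the grip in N (left out, the last holds). Time passes only in rows, so rows that do not move let the fingers close. It gives the time, the measured TCP pose, the force and the opening at its end, in the units of the state.
- arm.get_obs(): the state, without advancing time (a new reading comes with each control period).
- arm.camera(name): name is "scene" or "top" or "wrist"; returns the picture (480x640x3 uint8, blue, green, red); there is no depth.
- arm.camera_params(name): a dict with "mtx" (3x3 intrinsics, pixels), "dist" ([k1, k2, p1, p2, k3] as OpenCV has them; the pictures are not rectified), "rvec" (rotation vector, rad) and "tvec" (3), from world to camera coordinates, as OpenCV has them. Camera axes: x right, y down, z forward; pixel columns grow to the right and rows downward; lengths in m; the calibration is good to about 2 mm. A picture is of the moment at which its call begins: read the wrist's pose just before it. camera_params takes no time and is no camera call; for the wrist camera it gives the pose at the moment of the call.
- arm.job_done(): hands the job in, once; it reports no verdict.
Trained networks look in the newest picture that a camera, given by its name, has taken for a name from the list of things; names that differ only in an ending like _2 or _b are one class to them, and where a whole thing is asked for, a point or a joint stands for the part that bears it (a point fixed in the world has none). Each returns a list of dicts, best first, with "confidence" (0 to 1); they miss things now and then, are a little off and sometimes report something else, mostly with a low value. They report only what shows in the picture. A call takes as long as a camera call.
- arm.boxes_of(camera, name): "position" ([x, y, z] in m, in world coordinates, good to about 4 mm: the middle of the surface that is visible of it).
- arm.trace(camera, name): "pixels" (480x640 bool, what is visible of it).
The state is a dict: "time_s": time; "joints": joint angles; "joint_velocities": joint speeds; "tau": joint torques, N m; "tcp_pos": TCP position; "ee_rot": TCP orientation; "contact_force": force on the tool from outside, world axes, zero at the start; "wrist_torque": the same for the moment, N m; "finger_gap": finger opening in m.
Only numpy, scipy, OpenCV 4.12 (cv2) and the standard library are available. Lean on these libraries where they do the work, as an engineer would, in place of code of your own. Each camera call takes 0.05 s, during which the arm holds its last target.

TASK

Put the thick serving board away: slide it flat along the worktop, short end first, into the bay under the low wooden riser, and press it home gently against the bay's back wall, so that its near end sits well inside the mouth. Do not lift the board or ram the riser, and leave the two spice jars on the riser and the other things on the worktop where they are.

Things in the scene. Friction and masses are not known exactly. Their poses are not given: they have to be found in the camera images.
- board: the thick dark wooden serving board, 160 mm long (its x), 130 mm wide (its y), 24 mm thick, about 0.4 kg, lying flat and loose on the worktop. Too wide to grasp. Origin: centre of its underside; z up; a hanging hole is marked near its -x end, and its +x end faces roughly towards the riser at the start.
- riser: low wooden shelf, fixed: 190 mm deep (x), 176 wide (y), 72 high. Origin: centre of its underside; +x points into its bay. Bay: 144 mm wide between 16 mm side walls, 60 mm high under a 12 mm deck, 177 mm deep from the mouth (deck edge at x = -95 mm) to the back wall (x = +83 mm). Board home: its origin at x = +3 mm, near end 18 mm inside the deck edge.
- riser_mouth (a point): centre of the riser's mouth, at worktop height, under the front edge of the deck; axes as the riser's.
- riser_stop (a point): centre of the inner face of the bay's back wall, 12 mm above the worktop (mid-thickness of the board); axes as the riser's.
- jar_a: spice jar with a dark cap, 40 mm across, 105 mm tall, standing on the back half of the riser's deck. Origin: centre of its underside. Leave alone.
- jar_b: spice jar with a green cap, 42 mm across, 97 mm tall, standing on the back half of the riser's deck beside the other. Origin: centre of its underside. Leave alone.
- tuna_tin: round food tin, 76 mm across, 58 mm tall, beyond the board's path. Origin: centre of its underside. Leave alone.
- garlic: bulb of garlic, 56 mm across, 56 mm tall, beyond the board's path. Origin: centre of its underside. Leave alone.
- salt_jar: white jar with a white lid, 65 mm across, 94 mm tall, beyond the riser. Origin: centre of its underside. Leave alone.
- egg_timer: round kitchen timer with a red top, 69 mm across, 59 mm tall, on the right. Origin: centre of its underside. Leave alone.

How it is judged:
By the outcome, as a careful person would: the job done as asked, in the order asked, and still so for the second after the job is handed in, with the robot touching nothing.
It also fails if it takes over 67 s, if anything falls off the work surface, if the arm or the gripper's body presses on something with over 40 N, if the wrist force passes 120 N, or if a joint passes its speed limit or range.

## Working session

There is one attempt and no reset: what is moved stays moved. The work goes in short steps, Python scripts to look and compute and a tool call to move; the robot and the scene stay as the last step left them, time stands still between calls to the robot, and variables do not carry over. Pictures are saved under pics/ and viewed, and the job is handed in when it is done.

Besides the shell and the picture viewer there is one more tool, called by a JSON object that holds its "op" and its "data", one argument or row to a line. carry_out: Moves the arm, as the interface text tells. Its arguments: {"type":"object","properties":{"hand":{"type":"array","items":{"type":"number"}},"offset":{"type":"array","items":{"type":"array","items":{"type":"number"}}},"twist":{"type":"array","items":{"type":"array","items":{"type":"number"}}},"force":{"type":"number"}},"required":["hand","offset","twist"]}

```bash
ls; mkdir -p pics; python3 - <<'E'
from plant import arm
import cv2
o=arm.get_obs(); print({k:o[k] for k in('time_s','tcp_pos','ee_rot','contact_force','finger_gap')})
for c in('scene','top'):
    cv2.imwrite(f'pics/{c}0.png',arm.camera(c))
    for n in('board','riser','jar_a','tuna_tin','garlic','salt_jar','egg_timer'):
        print(c,n,[(d['position'],round(d['confidence'],2)) for d in arm.boxes_of(c,n)][:3])
E
```

```text
pics
{'time_s': 0.0, 'tcp_pos': array([ 0.2488333 , -0.57278878,  0.23028681]), 'ee_rot': array([-0.14321154, -0.69216846, -0.14455546,  0.69245722]), 'contact_force': array([-0.37743181,  0.8047717 ,  0.00565619]), 'finger_gap': 0.08511978305362179}
scene board []
scene riser [([0.467, 0.4386, 0.0739], 0.75)]
scene jar_a [([0.4357, 0.4993, 0.1406], 0.86), ([0.5369, 0.5135, 0.1367], 0.84)]
scene tuna_tin []
scene garlic []
scene salt_jar [([0.7319, 0.2863, 0.0875], 0.78)]
scene egg_timer [([0.4079, -0.2944, 0.0474], 0.77)]
top board [([0.4874, 0.1457, 0.0225], 0.91)]
top riser [([0.5023, 0.4423, 0.076], 0.85)]
top jar_a [([0.4501, 0.4961, 0.1709], 0.98), ([0.5498, 0.5086, 0.1683], 0.91)]
top tuna_tin [([0.7404, 0.1681, 0.059], 0.87)]
top garlic [([0.7313, 0.0381, 0.0367], 0.57)]
top salt_jar [([0.7394, 0.2855, 0.0935], 0.94)]
top egg_timer []
```

View pics/top0.png

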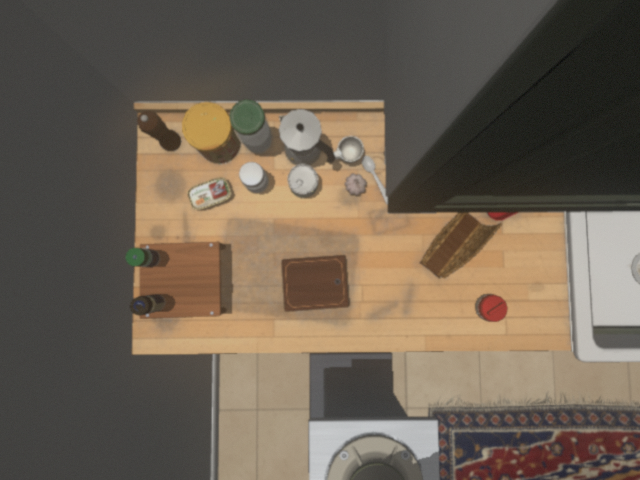

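View pics/scene0.png

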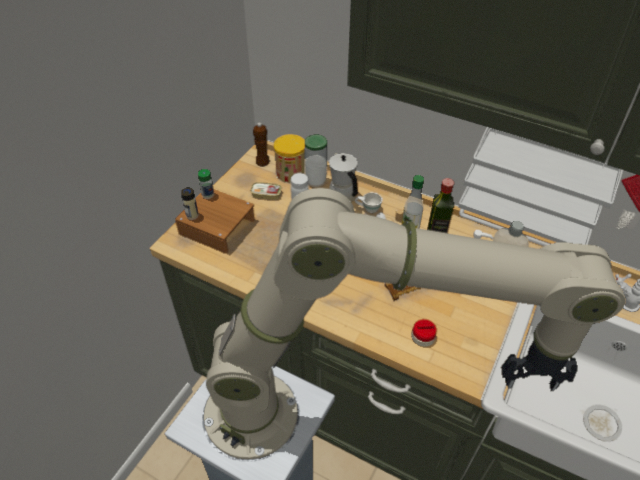

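```bash
cat > h.py <<'E'
from plant import arm
import cv2, numpy as np
from scipy.spatial.transform import Rotation as R
def quat(q): return R.from_quat([q[1],q[2],q[3],q[0]])
def unproj(px,z,p):
    M=cv2.Rodrigues(np.array(p['rvec'],float))[0]; t=np.array(p['tvec'],float).ravel()
    n=cv2.undistortPoints(np.array(px,float).reshape(-1,1,2),np.array(p['mtx']),np.array(p['dist'])).reshape(-1,2)
    d=np.c_[n,np.ones(len(n))]@M; c=-M.T@t
    return c+d*((z-c[2])/d[:,2])[:,None]
def proj(pts,p): return cv2.projectPoints(np.array(pts,float).reshape(-1,1,3),np.array(p['rvec'],float),np.array(p['tvec'],float),np.array(p['mtx']),np.array(p['dist']))[0].reshape(-1,2)
def box(cx,cy,a,L,W,z):
    r=np.array([[np.cos(a),-np.sin(a)],[np.sin(a),np.cos(a)]])
    q=np.array([[-L,-W],[L,-W],[L,W],[-L,W]])/2
    return np.c_[q@r.T+[cx,cy],np.full(4,z)]
E
python3 - <<'E'
from h import *
im=arm.camera('top');p=arm.camera_params('top'); print(p)
big=im.copy()
for n,z in(('board',.024),('riser',.072)):
    m=arm.trace('top',n)[0]['pixels'].astype(np.uint8)
    c=max(cv2.findContours(m,0,cv2.CHAIN_APPROX_NONE)[0],key=cv2.contourArea)
    w=unproj(c.reshape(-1,2),z,p)[:,:2]
    (ce,sz,an)=cv2.minAreaRect(w.astype(np.float32)*1000); print(n,ce,sz,an,m.sum()); print(cv2.boxPoints((ce,sz,an)).round(1).tolist())
    cv2.drawContours(big,[c],-1,(0,255,255),1)
cv2.imwrite('pics/t1.png',cv2.resize(big[220:340,110:380],None,fx=2.9,fy=2.9,interpolation=cv2.INTER_CUBIC))
E
```

```text
{'mtx': array([[436.20722038,   0.        , 322.89285733],
       [  0.        , 436.20722038, 239.25218296],
       [  0.        ,   0.        ,   1.        ]]), 'dist': array([0.01727316, 0.        , 0.        , 0.        , 0.        ]), 'rvec': array([ 2.1758694 , -2.19317051,  0.09059897]), 'tvec': array([0.12483583, 0.59522093, 1.06645233])}
board (487.9986572265625, 142.82150268554688) (129.47605895996094, 163.3837890625) 3.4913249015808105 3395
[[418.3999938964844, 220.39999389648438], [428.3999938964844, 57.29999923706055], [557.5999755859375, 65.19999694824219], [547.5999755859375, 228.3000030517578]]
riser (499.2583923339844, 453.53289794921875) (178.58062744140625, 201.01412963867188) 1.1134188175201416 5387
[[408.0, 552.2999877929688], [411.8999938964844, 351.29998779296875], [590.5, 354.79998779296875], [586.5999755859375, 555.7999877929688]]
```

View pics/t1.png

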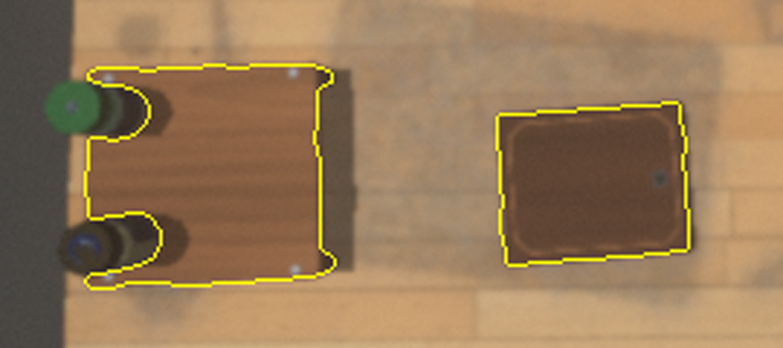

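```bash
python3 - <<'E'
from h import *
im=cv2.imread('pics/top0.png');p=arm.camera_params('top')
m=arm.trace('top','riser')[0]['pixels']
ys,xs=np.nonzero(m)
# edges by scanning
def edge_pts(prof_fn,rng): pass
cols=range(150,216,3)
g=cv2.cvtColor(im,cv2.COLOR_BGR2GRAY).astype(float)
# hue/sat channel edges
lab=cv2.GaussianBlur(im,(3,3),0).astype(float)
def sub(v,lo,hi,sgn):
    d=np.diff(v)*sgn; seg=d[lo:hi].copy(); k=np.argmax(seg)+lo
    if 0<k<len(d)-1:
        a,b,c=d[k-1],d[k],d[k+1]; o=.5*(a-c)/(a-2*b+c) if (a-2*b+c) else 0
    else:o=0
    return k+.5+o
ch=lab[:,:,1]
top=[(c,sub(ch[:,c],237,249,-1)) for c in range(160,216,2)]
bot=[(c,sub(ch[:,c],309,324,1)) for c in range(160,216,2)]
fr=[(sub(ch[r],212,226,-1),r) for r in range(250,308,3)]
for n,e in(('top',top),('bot',bot),('front',fr)):
    w=unproj(e,.072,p)[:,:2]*1000
    vx,vy,x0,y0=cv2.fitLine(w.astype(np.float32),cv2.DIST_HUBER,0,.01,.01).ravel()
    print(n,np.degrees(np.arctan2(vy,vx)),x0,y0); print(np.round([e[0],e[-1]],1).tolist(),w[[0,len(w)//2,-1]].round(1).tolist())
crop=im[225:330,125:240]; cv2.imwrite('pics/t2.png',cv2.resize(crop,None,fx=5.6,fy=5.6,interpolation=cv2.INTER_NEAREST))
E
```

```text
top -88.74584 588.5373 443.604
[[160.0, 242.6], [214.0, 241.3]] [[587.4, 506.8], [589.5, 440.8], [589.4, 379.3]]
bot -88.96045 413.06076 421.52887
[[160.0, 311.4], [214.0, 316.2]] [[425.8, 503.3], [412.9, 437.9], [413.3, 377.2]]
front 1.4058827 507.7997 367.2975
[[218.4, 250.0], [219.5, 307.0]] [[568.7, 368.7], [497.8, 366.9], [434.6, 364.6]]
```

View pics/t2.png

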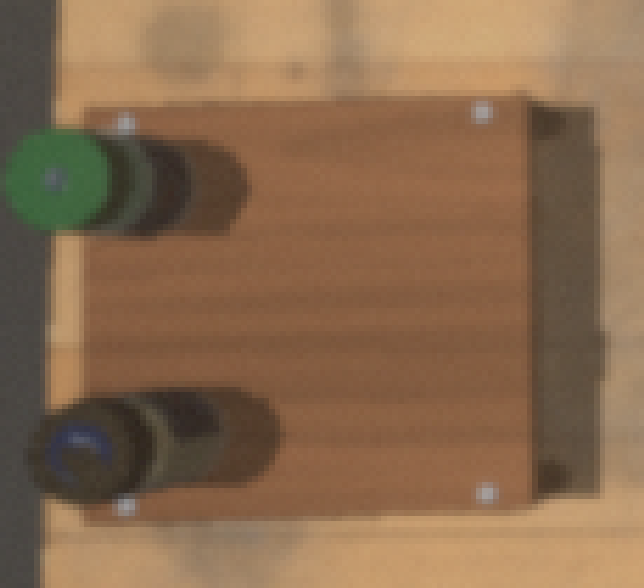

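```bash
python3 - <<'E'
from h import *
p=arm.camera_params('top')
print(unproj([(421,264),(440,278),(462,212),(500,225)],.0,p).round(3)[:,:2].tolist(),unproj([(421,264),(440,278)],.08,p).round(3)[:,:2].tolist())
o=arm.get_obs(); Rc=quat(o['ee_rot']); print(Rc.as_matrix().round(3))
def des(az,tilt):
    a=np.radians(az);t=np.radians(tilt);u=np.array([np.cos(a),np.sin(a),0])
    x=np.sin(t)*u-np.cos(t)*np.array([0,0,1]); out=[]
    for s in(1,-1):
        y=s*np.array([np.sin(a),-np.cos(a),0]); out.append(R.from_matrix(np.c_[x,y,np.cross(x,y)]))
    return out
for t in(0,50):
    for D in des(91.2,t): print(t,np.degrees((Rc.inv()*D).as_rotvec()).round(1))
print(np.degrees(o['joints']).round(1))
im=arm.camera('wrist'); cv2.imwrite('pics/w0.png',im)
s=cv2.imread('pics/top0.png')[180:330,260:540]; cv2.imwrite('pics/t3.png',cv2.resize(s,None,fx=2.8,fy=2.8,interpolation=2))
E
```

```text
[[0.533, -0.129], [0.497, -0.176], [0.665, -0.237], [0.631, -0.333]] [[0.531, -0.11], [0.498, -0.154]]
[[ 0.     0.398 -0.917]
 [ 0.    -0.917 -0.398]
 [-1.    -0.    -0.   ]]
0 [-67.7  -0.    0. ]
0 [112.3   0.    0. ]
50 [-63.2  43.9 -29.5]
50 [104.1 -32.6 -48.5]
[62.9 22.   0.9 78.5 -0.4 79.5 -2.7]
```

View pics/t3.png

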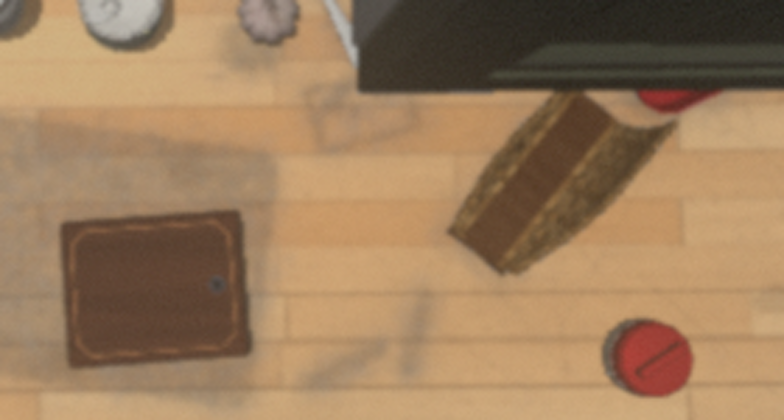

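View pics/w0.png

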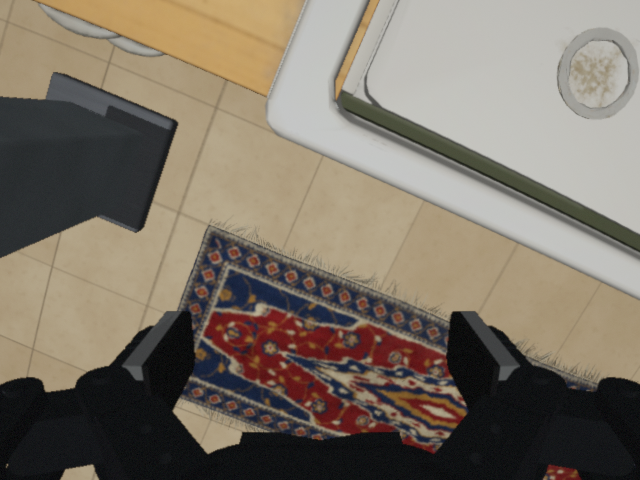

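{"op": "carry_out", "data": {
  "hand": [-1,-1,-1,-1,-1],
  "offset": [
    [0,-28,-29],
    [0,-25,-31],
    [0,-23,-33],
    [0,-20,-34],
    [0,-18,-36]
  ],
  "twist": [
    [-4.5,0,0],
    [-4.5,0,0],
    [-4.5,0,0],
    [-4.5,0,0],
    [-4.5,0,0]
  ]
}}

```text
time_s: 1.47
tcp_pos: [0.3262, -0.3868, 0.2314]
ee_rot: [-0.278, -0.65, -0.277, 0.65]
contact_force: [0.9, 0.1, 0.6]
finger_gap: 0.0853
```

{"op": "carry_out", "data": {
  "hand": [-1,-1,-1,-1,-1],
  "offset": [
    [0,-15,-37],
    [0,-12,-38],
    [0,-9,-39],
    [0,-6,-40],
    [0,-2,-40]
  ],
  "twist": [
    [-4.5,0,0],
    [-4.5,0,0],
    [-4.5,0,0],
    [-4.5,0,0],
    [-4.5,0,0]
  ]
}}

```text
time_s: 1.88
tcp_pos: [0.4018, -0.2012, 0.2317]
ee_rot: [0.399, 0.584, 0.399, -0.584]
contact_force: [0.6, -0.2, 0.2]
finger_gap: 0.0853
```

{"op": "carry_out", "data": {
  "hand": [-1,-1,-1,-1,-1],
  "offset": [
    [0,1,-40],
    [0,4,-40],
    [0,7,-39],
    [0,10,-39],
    [0,13,-38]
  ],
  "twist": [
    [-4.5,0,0],
    [-4.5,0,0],
    [-4.5,0,0],
    [-4.5,0,0],
    [-4.5,0,0]
  ]
}}

```text
time_s: 2.3
tcp_pos: [0.479, -0.0164, 0.2318]
ee_rot: [0.505, 0.495, 0.505, -0.495]
contact_force: [2.6, -0.8, -0.4]
finger_gap: 0.0852
```

{"op": "carry_out", "data": {
  "hand": [-1,-1,-1,-1,-1],
  "offset": [
    [0,0,0],
    [0,0,0],
    [0,0,0],
    [0,0,0],
    [0,0,0]
  ],
  "twist": [
    [0,7,0],
    [0,7,0],
    [0,7,0],
    [0,7,0],
    [0,7,0]
  ]
}}

```text
time_s: 2.72
tcp_pos: [0.4795, -0.0189, 0.2327]
ee_rot: [0.329, 0.623, 0.632, -0.321]
contact_force: [-0.1, 0.4, -0.5]
finger_gap: 0.085
```

```bash
python3 - <<'E'
from h import *
o=arm.get_obs(); print(o['tcp_pos'],quat(o['ee_rot']).as_matrix().round(3),np.degrees(o['joints']).round(1))
cv2.imwrite('pics/s2.png',arm.camera('scene'))
cv2.imwrite('pics/top2.png',arm.camera('top'))
cv2.imwrite('pics/w2.png',arm.camera('wrist'))
E
```

```text
[ 0.47954018 -0.01887499  0.23265816] [[-0.006  1.     0.016]
 [ 0.577  0.016 -0.817]
 [-0.817  0.004 -0.577]] [ 44.1  14.9 -26.4  97.6 -26.9  82.1  25.7]
```

View pics/s2.png

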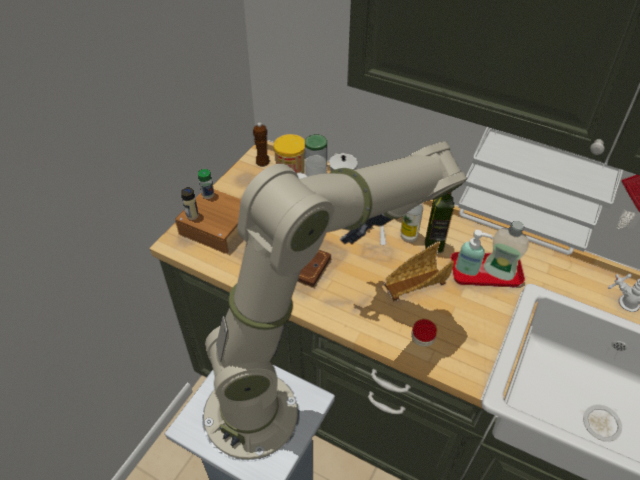

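View pics/w2.png

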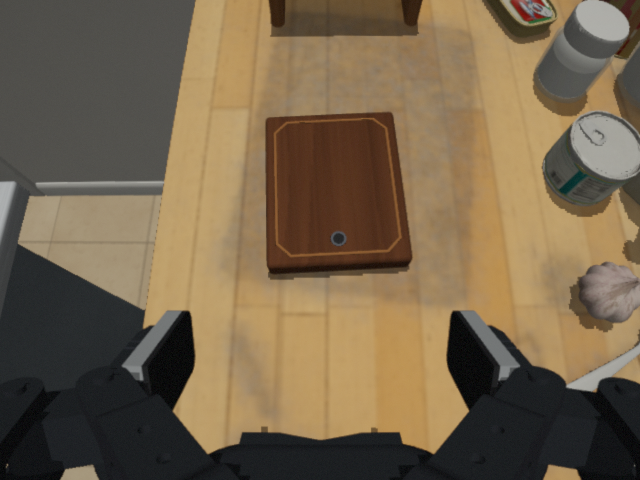

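View pics/top2.png

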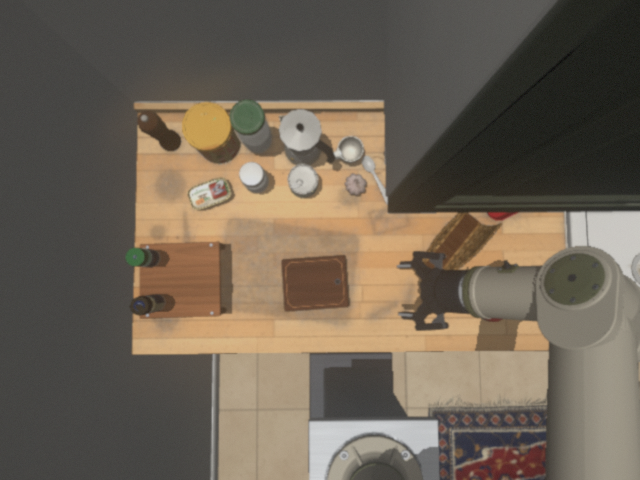

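{"op": "carry_out", "data": {
  "hand": [-1,-1,-1,-1,-1],
  "offset": [
    [34,2,15],
    [34,2,15],
    [34,2,15],
    [34,2,15],
    [34,2,15]
  ],
  "twist": [
    [0,0,0],
    [0,0,0],
    [0,0,0],
    [0,0,0],
    [0,0,0]
  ]
}}

```text
time_s: 3.28
tcp_pos: [0.4886, 0.0194, 0.0486]
ee_rot: [0.332, 0.621, 0.632, -0.323]
contact_force: [1.0, 0.0, 1.1]
finger_gap: 0.0854
```

{"op": "carry_out", "data": {
  "hand": [-1,-1,-1,-1,-1],
  "offset": [
    [9,1,4],
    [9,1,4],
    [9,1,4],
    [8,0,4],
    [6,0,3]
  ],
  "twist": [
    [0,0,0],
    [0,0,0],
    [0,0,0],
    [0,0,0],
    [0,0,0]
  ]
}}

```text
time_s: 3.7
tcp_pos: [0.492, 0.0256, 0.005]
ee_rot: [0.33, 0.622, 0.632, -0.323]
contact_force: [-0.5, 0.4, -0.3]
finger_gap: 0.0854
```

```bash
python3 - <<'E'
from h import *
o=arm.get_obs(); print(o['tcp_pos'],o['contact_force'],quat(o['ee_rot']).as_matrix().round(3),np.degrees(o['joints']).round(1))
im=arm.camera('wrist');p=arm.camera_params('wrist');cv2.imwrite('pics/w3.png',im)
for d in arm.trace('wrist','board')[:1]:
    m=d['pixels'].astype(np.uint8);c=max(cv2.findContours(m,0,cv2.CHAIN_APPROX_NONE)[0],key=cv2.contourArea)
    w=unproj(c.reshape(-1,2),.024,p)[:,:2]*1000; r=cv2.minAreaRect(w.astype(np.float32));print(r);print(cv2.boxPoints(r).round(1).tolist())
E
```

```text
[0.49197738 0.02562693 0.00503126] [-0.46145291  0.36378353 -0.33733988] [[-0.008  1.     0.015]
 [ 0.572  0.017 -0.82 ]
 [-0.82   0.002 -0.573]] [ 38.3  32.3 -26.6 108.7 -24.6  54.2  31.9]
((489.8438720703125, 109.38053894042969), (127.31629180908203, 112.39093017578125), 3.3739233016967773)
[[423.0, 161.6999969482422], [429.6000061035156, 49.5], [556.7000122070312, 57.0], [550.0999755859375, 169.1999969482422]]
```

View pics/w3.png

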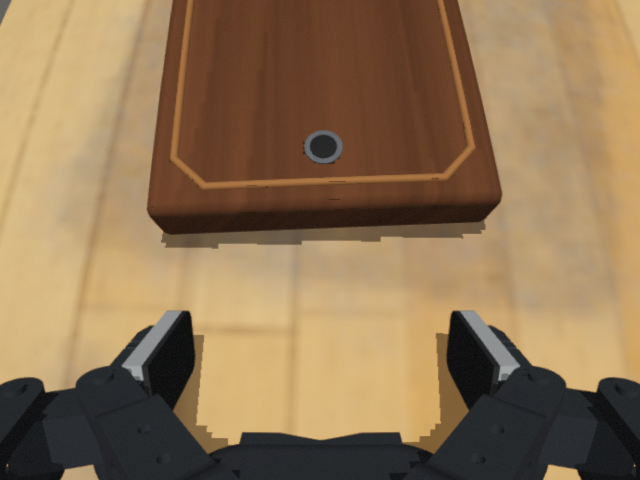

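{"op": "carry_out", "data": {
  "hand": [-1,-1,-1,-1,-1],
  "offset": [
    [2.5,0,1.7],
    [5.7,0,-8.2],
    [5.7,0,-8.2],
    [3.4,0,-4.9],
    [3.4,0,-4.9]
  ],
  "twist": [
    [0,0,0],
    [0,0,0],
    [0,0,0],
    [0,0,0],
    [0,0,0]
  ]
}}

```text
time_s: 4.22
tcp_pos: [0.4902, 0.0595, 0.0021]
ee_rot: [0.33, 0.621, 0.633, -0.323]
contact_force: [-0.2, 0.7, 0.4]
finger_gap: 0.0857
```

{"op": "carry_out", "data": {
  "hand": [-1,-1,-1,-1,-1],
  "offset": [
    [2.3,0,-3.3],
    [2.3,0,-3.3],
    [2.3,0,-3.3],
    [2.3,0,-3.3],
    [2.3,0,-3.3]
  ],
  "twist": [
    [0,0,0],
    [0,0,0],
    [0,0,0],
    [0,0,0],
    [0,0,0]
  ]
}}

```text
time_s: 4.63
tcp_pos: [0.4905, 0.0777, 0.0017]
ee_rot: [0.329, 0.622, 0.632, -0.324]
contact_force: [-0.4, -2.9, 0.8]
finger_gap: 0.0854
```

```bash
cat >> h.py <<'E'
def look(tag):
    o=arm.get_obs(); print(o['time_s'],o['tcp_pos'].round(4),o['contact_force'].round(1),o['finger_gap']);print(quat(o['ee_rot']).as_matrix().round(3),np.degrees(o['joints']).round(1))
    im=arm.camera('wrist');p=arm.camera_params('wrist');cv2.imwrite(f'pics/w{tag}.png',im)
    for d in arm.trace('wrist','board')[:1]:
        m=d['pixels'].astype(np.uint8);c=max(cv2.findContours(m,0,cv2.CHAIN_APPROX_NONE)[0],key=cv2.contourArea)
        w=unproj(c.reshape(-1,2),.024,p)[:,:2]*1000; r=cv2.minAreaRect(w.astype(np.float32));print('wrist',r);print(cv2.boxPoints(r).round(1).tolist())
    im=arm.camera('top');p=arm.camera_params('top');cv2.imwrite(f'pics/top{tag}.png',im)
    for d in arm.trace('top','board')[:1]:
        m=d['pixels'].astype(np.uint8);c=max(cv2.findContours(m,0,cv2.CHAIN_APPROX_NONE)[0],key=cv2.contourArea)
        w=unproj(c.reshape(-1,2),.024,p)[:,:2]*1000; r=cv2.minAreaRect(w.astype(np.float32));print('top',r);print(cv2.boxPoints(r).round(1).tolist())
E
python3 -c "
from h import *
look('4')"
```

```text
4.6333 [0.4905 0.0777 0.0017] [-0.4 -2.9  0.8] 0.08542669227153925
[[-0.008  1.     0.013]
 [ 0.573  0.016 -0.819]
 [-0.82   0.001 -0.573]] [ 34.6  31.6 -28.5 111.2 -26.4  50.   28.7]
wrist ((492.78741455078125, 144.29266357421875), (128.41632080078125, 138.9833221435547), 1.1370854377746582)
[[427.20001220703125, 212.5], [430.0, 73.5], [558.4000244140625, 76.0999984741211], [555.5999755859375, 215.0]]
top ((491.89459228515625, 160.0643310546875), (134.82345581054688, 158.7126922607422), 0.04907083883881569)
[[424.3999938964844, 239.39999389648438], [424.6000061035156, 80.69999694824219], [559.4000244140625, 80.80000305175781], [559.2000122070312, 239.5]]
```

View pics/w4.png

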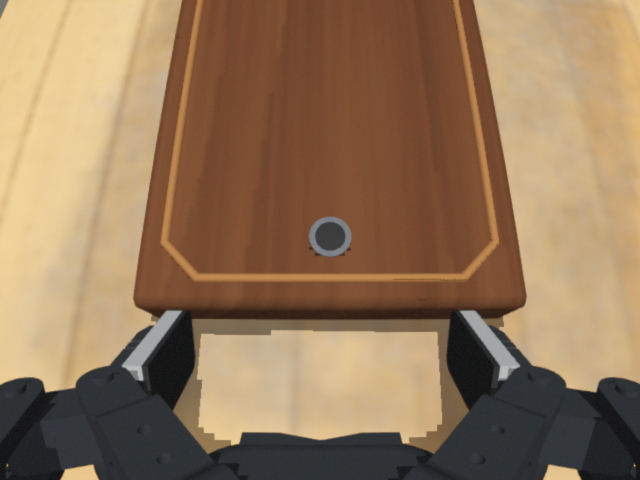

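{"op": "carry_out", "data": {
  "hand": [-1,-1,-1,-1,-1],
  "offset": [
    [2.3,0.5,-3.3],
    [3.4,0.8,-4.9],
    [3.4,0.8,-4.9],
    [3.4,0.8,-4.9],
    [3.4,0.8,-4.9]
  ],
  "twist": [
    [0,0,0],
    [0,0,0],
    [0,0,0],
    [0,0,0],
    [0,0,0]
  ]
}}

```text
time_s: 5.25
tcp_pos: [0.4931, 0.1067, 0.0017]
ee_rot: [0.329, 0.622, 0.633, -0.324]
contact_force: [0.2, -2.5, -1.1]
finger_gap: 0.0855
```

{"op": "carry_out", "data": {
  "hand": [-1,-1,-1,-1,-1],
  "offset": [
    [3.4,0.8,-4.9],
    [3.4,0.8,-4.9],
    [3.4,0.8,-4.9],
    [3.4,0.8,-4.9],
    [3.4,0.8,-4.9]
  ],
  "twist": [
    [0,0,0],
    [0,0,0],
    [0,0,0],
    [0,0,0],
    [0,0,0]
  ]
}}

```text
time_s: 5.67
tcp_pos: [0.4966, 0.1366, 0.0019]
ee_rot: [0.329, 0.622, 0.633, -0.324]
contact_force: [-0.4, -2.3, -0.9]
finger_gap: 0.0856
```

{"op": "carry_out", "data": {
  "hand": [-1,-1,-1,-1,-1],
  "offset": [
    [3.4,0.8,-4.9],
    [3.4,0.8,-4.9],
    [3.4,0.8,-4.9],
    [2.3,0.5,-3.3],
    [1.2,0.3,-1.6]
  ],
  "twist": [
    [0,0,0],
    [0,0,0],
    [0,0,0],
    [0,0,0],
    [0,0,0]
  ]
}}

```text
time_s: 6.08
tcp_pos: [0.4994, 0.1608, 0.0021]
ee_rot: [0.329, 0.622, 0.633, -0.323]
contact_force: [-0.3, -3.1, 0.7]
finger_gap: 0.0856
```

```bash
python3 -c "
from h import *
look('5')
im=cv2.imread('pics/top5.png')[215:345,115:390];cv2.imwrite('pics/t5.png',cv2.resize(im,None,fx=2.9,fy=2.9,interpolation=2))"
```

```text
6.0833 [0.4994 0.1608 0.0021] [-0.3 -3.1  0.7] 0.08555531472421292
[[-0.01   1.     0.015]
 [ 0.574  0.018 -0.819]
 [-0.819  0.    -0.574]] [ 27.2  31.7 -30.9 111.8 -28.2  44.6  22.2]
wrist ((501.9224548339844, 226.455810546875), (128.42462158203125, 139.24339294433594), 1.2230722904205322)
[[436.20001220703125, 294.70001220703125], [439.20001220703125, 155.5], [567.5999755859375, 158.1999969482422], [564.5999755859375, 297.3999938964844]]
top ((500.77886962890625, 241.29400634765625), (129.31007385253906, 159.55348205566406), 1.0144741535186768)
[[434.70001220703125, 319.8999938964844], [437.5, 160.39999389648438], [566.7999877929688, 162.6999969482422], [564.0, 322.20001220703125]]
```

View pics/t5.png

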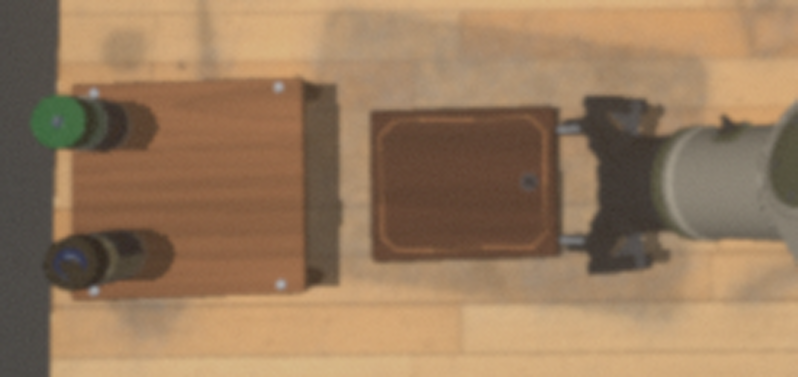

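View pics/w5.png

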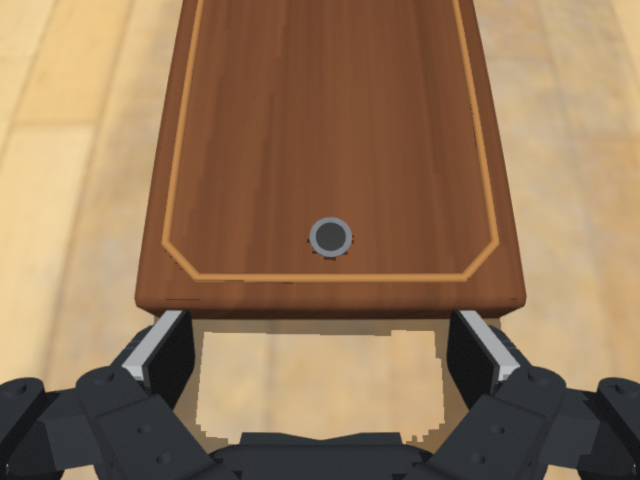

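```bash
python3 - <<'E'
from h import *
o=arm.get_obs();p=arm.camera_params('wrist')
Rc=cv2.Rodrigues(np.array(p['rvec'],float))[0];t=np.array(p['tvec'],float).ravel()
Rt=quat(o['ee_rot']).as_matrix()
A=Rc@Rt; b=Rc@o['tcp_pos']+t   # cam from tool
R2=np.array([[-.006,1,.016],[.577,.016,-.817],[-.817,.004,-.577]]);U,_,V=np.linalg.svd(R2);R2=U@V
p2=dict(p);Rn=A@R2.T;p2['rvec']=cv2.Rodrigues(Rn)[0];p2['tvec']=b-Rn@np.array([.47954018,-.01887499,.23265816])
im=cv2.imread('pics/w2.png'); cv2.imwrite('pics/w2c.png',cv2.resize(im[0:60,240:450],None,fx=3.8,fy=3.8,interpolation=2))
# predicted corners with riser estimate
th=np.radians(91.2);u=np.array([np.cos(th),np.sin(th)]);v=np.array([-u[1],u[0]])
mo=np.array([.5021,.3671])
for s in(88,72,-72,-88): 
    q=mo+v*s/1000; print(s,q.round(4),proj([[*q,0]],p2).round(1))
for px in((271,26),(285,26),(404,26),(420,25)):print(px,unproj([px],0,p2).round(4))
E
```

```text
88 [0.4141 0.3653] [[270.1  31.2]]
72 [0.4301 0.3656] [[283.4  31. ]]
-72 [0.5741 0.3686] [[402.8  31.7]]
-88 [0.5901 0.3689] [[415.9  31.9]]
(271, 26) [[0.4147 0.3738 0.    ]]
(285, 26) [[0.4317 0.3739 0.    ]]
(404, 26) [[0.5762 0.3781 0.    ]]
(420, 25) [[0.5961 0.3808 0.    ]]
```

View pics/w2c.png

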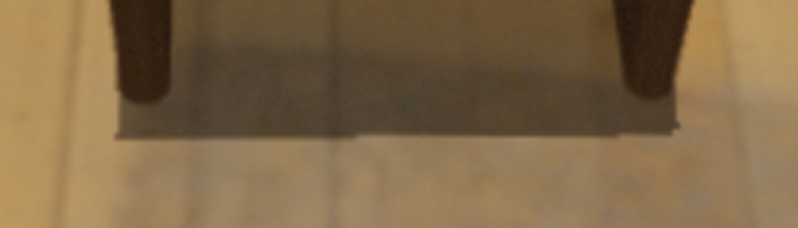

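{"op": "carry_out", "data": {
  "hand": [-1,-1,-1,-1,-1],
  "offset": [
    [-2,0,2.2],
    [-0.4,0,-0.3],
    [-0.4,0,-0.3],
    [-0.4,0,-0.3],
    [-0.4,0,-0.3]
  ],
  "twist": [
    [0,0,0],
    [0,3.2,0],
    [0,3.2,0],
    [0,3.2,0],
    [0,3.2,0]
  ]
}}

```text
time_s: 6.7
tcp_pos: [0.5001, 0.1562, 0.0048]
ee_rot: [0.256, 0.655, 0.665, -0.251]
contact_force: [-0.1, 0.0, -0.3]
finger_gap: 0.0858
```

{"op": "carry_out", "data": {
  "hand": [-1,-1,-1,-1,-1],
  "offset": [
    [2.2,0,-2],
    [2.2,0,-2],
    [2.2,0,-2],
    [3.7,0.5,-3.3],
    [3.7,0.5,-3.3]
  ],
  "twist": [
    [0,0,0],
    [0,0,0],
    [0,0,0],
    [0,0,0],
    [0,0,0]
  ]
}}

```text
time_s: 7.12
tcp_pos: [0.5003, 0.1764, 0.0046]
ee_rot: [0.258, 0.654, 0.665, -0.252]
contact_force: [0.2, -2.6, -1.0]
finger_gap: 0.0854
```

```bash
python3 -c "
from h import *
look('6')"
```

```text
7.1167 [0.5003 0.1764 0.0046] [ 0.2 -2.6 -1. ] 0.0853585524445498
[[-0.013  1.     0.013]
 [ 0.74   0.018 -0.673]
 [-0.673  0.001 -0.74 ]] [ 35.7  39.8 -35.7 110.8 -35.6  47.4  34. ]
wrist ((502.17803955078125, 249.55612182617188), (128.44412231445312, 167.3112030029297), 1.2915247678756714)
[[436.1000061035156, 331.70001220703125], [439.8999938964844, 164.5], [568.2999877929688, 167.39999389648438], [564.5, 334.6000061035156]]
top ((501.2664489746094, 254.38650512695312), (163.40428161621094, 128.14578247070312), 89.54307556152344)
[[436.5, 173.1999969482422], [564.7000122070312, 172.1999969482422], [566.0, 335.6000061035156], [437.79998779296875, 336.6000061035156]]
```

View pics/w6.png

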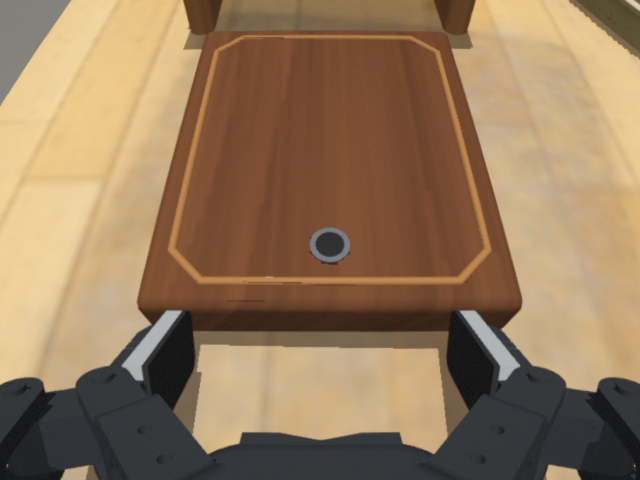

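```bash
python3 - <<'E'
from h import *
im=cv2.imread('pics/w6.png');cv2.imwrite('pics/w6c.png',cv2.resize(im[0:80,170:490],None,fx=2.5,fy=2.5,interpolation=2))
p=arm.camera_params('wrist')
print(unproj([(190,30),(215,30),(442,30),(470,30)],0,p).round(4))
th=np.radians(91.2);u=np.array([np.cos(th),np.sin(th)]);v=np.array([-u[1],u[0]]);mo=np.array([.5021,.3671])
for s in(88,72,-72,-88):
    q=mo+v*s/1000; print(s,proj([[*q,0],[*q,.04]],p).round(1).tolist())
E
```

```text
[[ 0.4134  0.3726  0.    ]
 [ 0.4297  0.3721  0.    ]
 [ 0.5742  0.3756  0.    ]
 [ 0.5927  0.377  -0.    ]]
88 [[188.8, 36.4], [172.7, -27.6]]
72 [[213.9, 35.7], [200.7, -28.8]]
-72 [[443.5, 36.1], [458.8, -28.0]]
-88 [[468.4, 36.8], [486.5, -26.6]]
```

View pics/w6c.png

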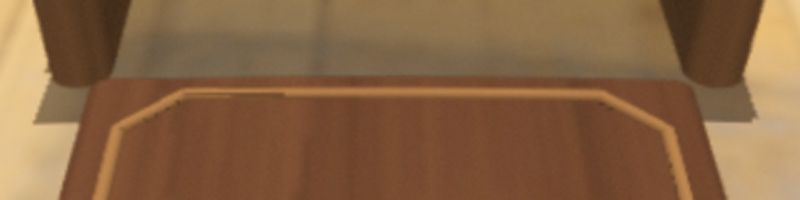

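{"op": "carry_out", "data": {
  "hand": [-1,-1,-1,-1,-1],
  "offset": [
    [3.7,0.6,-3.4],
    [3.7,0.6,-3.4],
    [3.7,0.6,-3.4],
    [3.7,0.6,-3.4],
    [3.7,0.6,-3.4]
  ],
  "twist": [
    [0,0,0],
    [0,0,0],
    [0,0,0],
    [0,0,0],
    [0,0,0]
  ]
}}

```text
time_s: 7.73
tcp_pos: [0.5028, 0.2013, 0.0043]
ee_rot: [0.257, 0.654, 0.665, -0.252]
contact_force: [-1.1, -2.3, 0.1]
finger_gap: 0.0853
```

```bash
python3 -c "
from h import *
look('7')
im=cv2.imread('pics/w7.png');cv2.imwrite('pics/w7c.png',cv2.resize(im[0:120,140:520],None,fx=2.1,fy=2.1,interpolation=2))
p=arm.camera_params('wrist')
th=np.radians(91.2);u=np.array([np.cos(th),np.sin(th)]);v=np.array([-u[1],u[0]]);mo=np.array([.5021,.3671])
for s in(88,72,-72,-88):
    q=mo+v*s/1000; print(s,proj([[*q,0],[*q,.024]],p).round(1).tolist())
"
```

```text
7.7333 [0.5028 0.2013 0.0043] [-1.1 -2.3  0.1] 0.08534760939272787
[[-0.013  1.     0.011]
 [ 0.741  0.017 -0.672]
 [-0.672 -0.    -0.741]] [ 33.7  40.1 -36.5 110.9 -36.5  45.4  32.7]
wrist ((504.567626953125, 274.83367919921875), (129.08926391601562, 168.3647003173828), 1.2606359720230103)
[[438.20001220703125, 357.6000061035156], [441.8999938964844, 189.3000030517578], [570.9000244140625, 192.10000610351562], [567.2000122070312, 360.3999938964844]]
top ((503.8337707519531, 277.98736572265625), (128.92596435546875, 159.91355895996094), 0.5462596416473389)
[[438.6000061035156, 357.29998779296875], [440.1000061035156, 197.39999389648438], [569.0999755859375, 198.60000610351562], [567.5, 358.6000061035156]]
88 [[176.3, 60.1], [165.2, 22.6]]
72 [[202.8, 59.3], [193.6, 21.6]]
-72 [[445.7, 59.2], [455.4, 21.5]]
-88 [[472.1, 59.9], [483.6, 22.5]]
```

View pics/w7c.png

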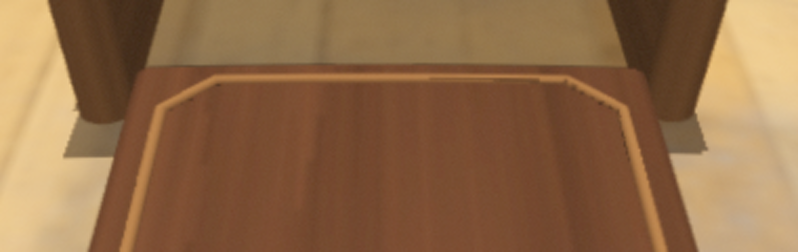

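{"op": "carry_out", "data": {
  "hand": [-1,-1,-1,-1,-1],
  "offset": [
    [3.7,0,-3.4],
    [3.7,0,-3.4],
    [3.7,0,-3.4],
    [3.7,0,-3.4],
    [3.7,0,-3.4]
  ],
  "twist": [
    [0,0,0],
    [0,0,0],
    [0,0,0],
    [0,0,0],
    [0,0,0]
  ]
}}

```text
time_s: 8.35
tcp_pos: [0.5021, 0.2265, 0.0045]
ee_rot: [0.257, 0.654, 0.665, -0.252]
contact_force: [1.3, -1.7, -0.6]
finger_gap: 0.085
```

```bash
python3 -c "
from h import *
look('8')
im=cv2.imread('pics/w8.png');cv2.imwrite('pics/w8c.png',cv2.resize(im[0:200,130:530],None,fx=2,fy=2,interpolation=2))
"
```

```text
8.35 [0.5021 0.2265 0.0045] [ 1.3 -1.7 -0.6] 0.08504943851140735
[[-0.013  1.     0.012]
 [ 0.741  0.017 -0.672]
 [-0.672 -0.    -0.741]] [ 31.7  40.2 -37.5 111.4 -37.5  43.2  31.6]
wrist ((503.5707092285156, 299.64849853515625), (128.67381286621094, 167.1381378173828), 0.9370864033699036)
[[437.8999938964844, 382.20001220703125], [440.6000061035156, 215.0], [569.2999877929688, 217.10000610351562], [566.5, 384.29998779296875]]
top ((502.63232421875, 298.9110412597656), (153.58973693847656, 130.85020446777344), 89.96458435058594)
[[437.20001220703125, 222.1999969482422], [568.0, 222.10000610351562], [568.0999755859375, 375.70001220703125], [437.29998779296875, 375.70001220703125]]
```

View pics/w8c.png

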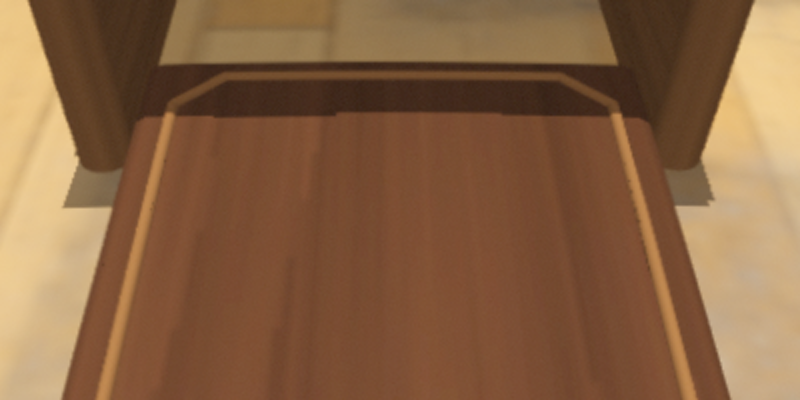

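{"op": "carry_out", "data": {
  "hand": [-1,-1,-1,-1,-1],
  "offset": [
    [3.7,0,-3.4],
    [3.7,0,-3.4],
    [3.7,0,-3.4],
    [3.7,0,-3.4],
    [3.7,0,-3.4]
  ],
  "twist": [
    [0,0,0],
    [0,0,0],
    [0,0,0],
    [0,0,0],
    [0,0,0]
  ]
}}

```text
time_s: 8.97
tcp_pos: [0.5017, 0.2516, 0.0047]
ee_rot: [0.257, 0.654, 0.665, -0.252]
contact_force: [0.7, -2.2, -1.7]
finger_gap: 0.0853
```

{"op": "carry_out", "data": {
  "hand": [-1,-1,-1,-1,-1],
  "offset": [
    [3.7,0,-3.4],
    [3.7,0,-3.4],
    [3.7,0,-3.4],
    [3.7,0,-3.4],
    [3.7,0,-3.4]
  ],
  "twist": [
    [0,0,0],
    [0,0,0],
    [0,0,0],
    [0,0,0],
    [0,0,0]
  ]
}}

```text
time_s: 9.38
tcp_pos: [0.5014, 0.2767, 0.0049]
ee_rot: [0.257, 0.654, 0.665, -0.252]
contact_force: [-0.0, -2.2, -2.2]
finger_gap: 0.0854
```

```bash
python3 -c "
from h import *
look('9')
im=cv2.imread('pics/w9.png');cv2.imwrite('pics/w9c.png',im)
"
```

```text
9.3833 [0.5014 0.2767 0.0049] [-0.  -2.2 -2.2] 0.08543489905693033
[[-0.013  1.     0.012]
 [ 0.741  0.017 -0.672]
 [-0.672 -0.    -0.741]] [ 27.4  40.6 -39.2 111.7 -39.3  38.9  29.2]
wrist ((502.54083251953125, 348.8887939453125), (128.36314392089844, 165.42762756347656), 1.1464931964874268)
[[436.70001220703125, 430.29998779296875], [440.0, 264.8999938964844], [568.4000244140625, 267.5], [565.0999755859375, 432.8999938964844]]
top ((501.2286376953125, 324.9829406738281), (132.06114196777344, 104.52559661865234), 1.4573198556900024)
[[433.8999938964844, 375.5], [436.5, 271.1000061035156], [568.5999755859375, 274.3999938964844], [565.9000244140625, 378.8999938964844]]
```

View pics/w9c.png

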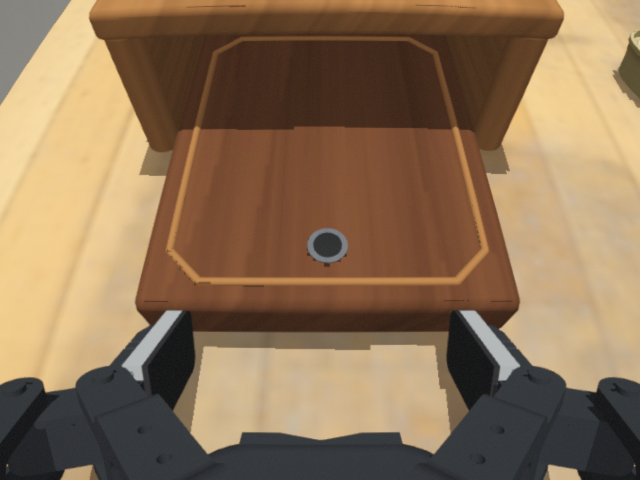

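```bash
python3 - <<'E'
from h import *
o=arm.get_obs();p=arm.camera_params('wrist')
M=cv2.Rodrigues(np.array(p['rvec'],float))[0];t=np.array(p['tvec'],float).ravel();c=-M.T@t
print(c, quat(o['ee_rot']).as_matrix().T@(c-o['tcp_pos']))
E
```

```text
[0.50283426 0.21620953 0.15204663] [-0.14346546  0.00048884 -0.0680702 ]
```

{"op": "carry_out", "data": {
  "hand": [-1,-1,-1,-1,-1],
  "offset": [
    [3.7,0,-3.4],
    [3.7,0,-3.4],
    [3.7,0,-3.4],
    [3.7,0,-3.4],
    [3.7,0,-3.4]
  ],
  "twist": [
    [0,0,0],
    [0,0,0],
    [0,0,0],
    [0,0,0],
    [0,0,0]
  ]
}}

```text
time_s: 10.0
tcp_pos: [0.5009, 0.3018, 0.005]
ee_rot: [0.257, 0.654, 0.665, -0.252]
contact_force: [0.6, -2.1, -1.5]
finger_gap: 0.0856
```

{"op": "carry_out", "data": {
  "hand": [-1,-1,-1,-1,-1],
  "offset": [
    [3.7,0,-3.3],
    [3.7,0,-3.3],
    [3.7,0,-3.3],
    [3.7,0,-3.3],
    [3.7,0,-3.3]
  ],
  "twist": [
    [0,0,0],
    [0,0,0],
    [0,0,0],
    [0,0,0],
    [0,0,0]
  ]
}}

```text
time_s: 10.42
tcp_pos: [0.5006, 0.3266, 0.0049]
ee_rot: [0.257, 0.654, 0.665, -0.252]
contact_force: [0.1, -3.6, 0.4]
finger_gap: 0.0853
```

```bash
python3 -c "
from h import *
look('10')
"
```

```text
10.4167 [0.5006 0.3266 0.0049] [ 0.1 -3.6  0.4] 0.08526501525680248
[[-0.013  1.     0.011]
 [ 0.741  0.017 -0.672]
 [-0.672 -0.    -0.741]] [ 22.7  41.3 -40.4 111.2 -40.8  34.9  26.6]
wrist ((501.9681396484375, 362.6461181640625), (128.88926696777344, 93.85931396484375), 1.6791801452636719)
[[436.20001220703125, 407.70001220703125], [438.8999938964844, 313.79998779296875], [567.7999877929688, 317.6000061035156], [565.0, 411.3999938964844]]
top ((502.7422790527344, 349.02752685546875), (131.54757690429688, 55.224891662597656), 2.292708158493042)
[[435.8999938964844, 374.0], [438.1000061035156, 318.79998779296875], [569.5999755859375, 324.1000061035156], [567.4000244140625, 379.20001220703125]]
```

View pics/w10.png

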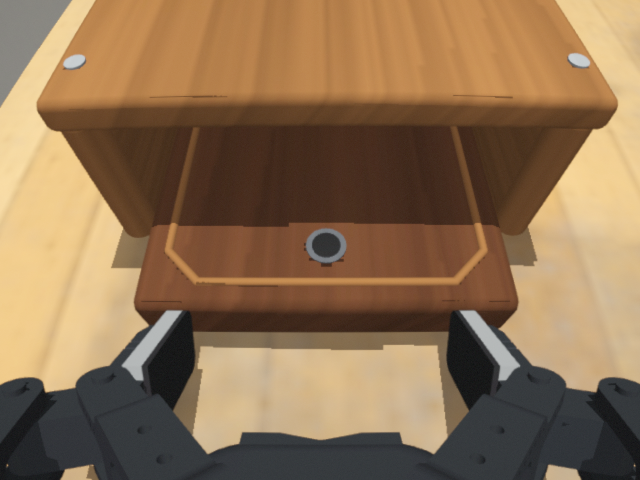

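View pics/top10.png

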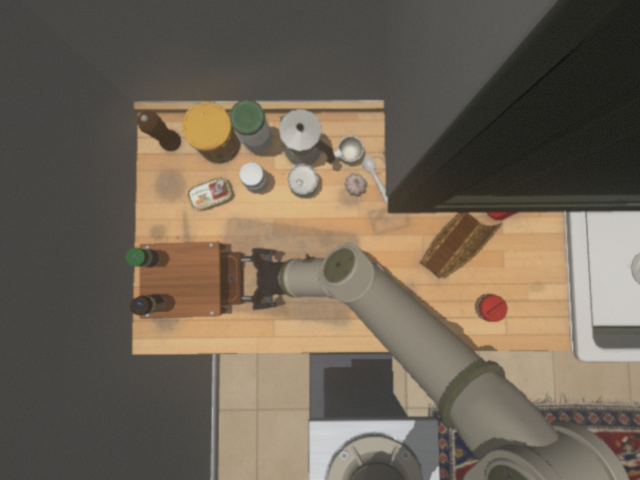

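{"op": "carry_out", "data": {
  "hand": [-1,-1,-1,-1,-1],
  "offset": [
    [3.7,0,-3.3],
    [3.7,0,-3.3],
    [3.7,0,-3.2],
    [3.8,0,-3.1],
    [3.8,0,-3.1]
  ],
  "twist": [
    [0,1,0],
    [0,1,0],
    [0,1,0],
    [0,1,0],
    [0,0,0]
  ]
}}

```text
time_s: 11.03
tcp_pos: [0.5014, 0.3494, 0.0044]
ee_rot: [0.232, 0.664, 0.673, -0.229]
contact_force: [1.0, -3.9, 2.9]
finger_gap: 0.0852
```

{"op": "carry_out", "data": {
  "hand": [-1,-1,-1,-1,-1],
  "offset": [
    [3.1,0,-2.5],
    [3.1,0,-2.5],
    [2.4,0,-1.9],
    [2.4,0,-1.9],
    [1.6,0,-1.2]
  ],
  "twist": [
    [0,0,0],
    [0,0,0],
    [0,0,0],
    [0,0,0],
    [0,0,0]
  ]
}}

```text
time_s: 11.45
tcp_pos: [0.4996, 0.3673, 0.0051]
ee_rot: [0.233, 0.662, 0.674, -0.229]
contact_force: [1.1, -2.0, -0.9]
finger_gap: 0.0853
```

```bash
python3 -c "
from h import *
look('11')
cv2.imwrite('pics/s11.png',arm.camera('scene'))
"
```

```text
11.45 [0.4996 0.3673 0.0051] [ 1.1 -2.  -0.9] 0.08527628057262918
[[-0.014  1.     0.011]
 [ 0.786  0.018 -0.618]
 [-0.618 -0.    -0.786]] [ 22.4  45.6 -43.8 110.6 -43.8  31.9  29.4]
wrist ((501.6883544921875, 374.8492431640625), (127.81834411621094, 43.1945915222168), 1.1335651874542236)
[[437.3999938964844, 395.20001220703125], [438.20001220703125, 352.0], [566.0, 354.5], [565.2000122070312, 397.70001220703125]]
top ((501.03790283203125, 367.7581481933594), (125.66114807128906, 14.844344139099121), 0.5943888425827026)
[[438.1000061035156, 374.5], [438.29998779296875, 359.70001220703125], [563.9000244140625, 361.0], [563.7999877929688, 375.79998779296875]]
```

View pics/w11.png

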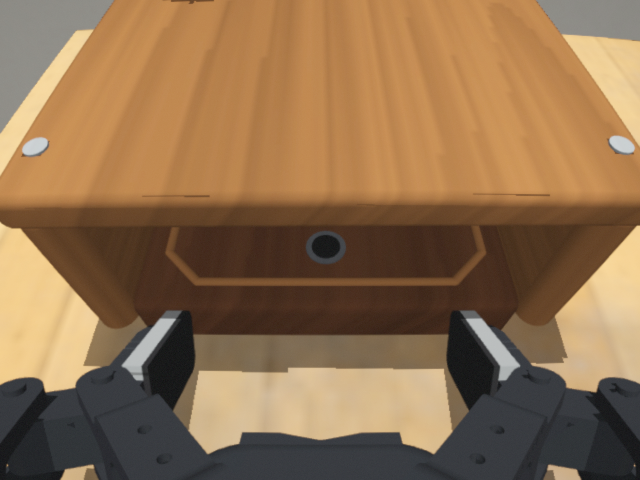

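View pics/s11.png

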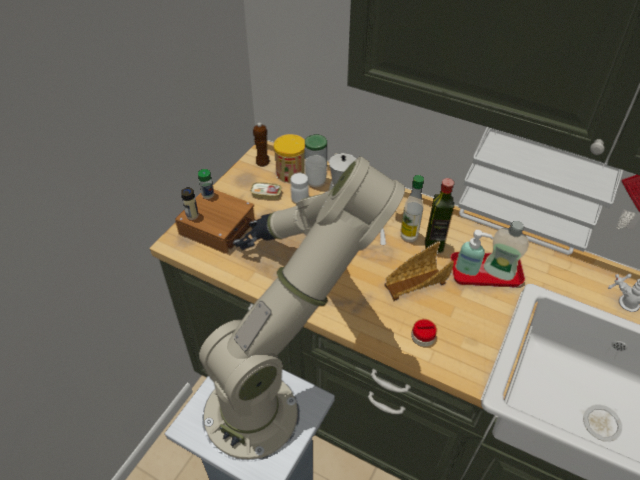

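{"op": "carry_out", "data": {
  "hand": [-1,-1,-1,-1,-1],
  "offset": [
    [2.4,0,-1.9],
    [2.4,0,-1.9],
    [2.4,0,-1.9],
    [2.4,0,-1.9],
    [1.6,0,-1.2]
  ],
  "twist": [
    [0,0,0],
    [0,0,0],
    [0,0,0],
    [0,0,0],
    [0,0,0]
  ]
}}

```text
time_s: 12.12
tcp_pos: [0.5, 0.3813, 0.0052]
ee_rot: [0.233, 0.663, 0.674, -0.229]
contact_force: [0.9, -4.2, 2.3]
finger_gap: 0.0856
```

{"op": "carry_out", "data": {
  "hand": [-1,-1,-1],
  "offset": [
    [1.2,0,-0.9],
    [1.2,0,-0.9],
    [0.8,0,-0.6]
  ],
  "twist": [
    [0,0,0],
    [0,0,0],
    [0,0,0]
  ]
}}

```text
time_s: 12.37
tcp_pos: [0.4998, 0.3851, 0.0052]
ee_rot: [0.233, 0.663, 0.674, -0.229]
contact_force: [0.0, -6.1, 4.2]
finger_gap: 0.0851
```

{"op": "carry_out", "data": {
  "hand": [-1,-1,-1],
  "offset": [
    [0.8,0,-0.6],
    [0.8,0,-0.6],
    [0,0,0]
  ],
  "twist": [
    [0,0,0],
    [0,0,0],
    [0,0,0]
  ]
}}

```text
time_s: 12.62
tcp_pos: [0.4998, 0.3872, 0.0052]
ee_rot: [0.233, 0.663, 0.674, -0.229]
contact_force: [0.3, -3.2, 3.1]
finger_gap: 0.0856
```

```bash
python3 -c "
from h import *
look('12')
"
```

```text
12.6167 [0.4998 0.3872 0.0052] [ 0.3 -3.2  3.1] 0.08556405991972353
[[-0.013  1.     0.011]
 [ 0.786  0.017 -0.618]
 [-0.618  0.    -0.786]] [ 20.4  46.1 -44.2 110.  -44.4  30.3  28.5]
wrist ((501.9130859375, 379.8619689941406), (126.88054656982422, 14.914565086364746), 1.682280421257019)
[[438.29998779296875, 385.5], [438.70001220703125, 370.5], [565.5, 374.29998779296875], [565.0999755859375, 389.20001220703125]]
top ((498.1171569824219, 467.6365966796875), (185.6427459716797, 207.47406005859375), 1.4152828454971313)
[[402.79998779296875, 569.0], [407.8999938964844, 361.6000061035156], [593.5, 366.20001220703125], [588.2999877929688, 573.5999755859375]]
```

View pics/w12.png

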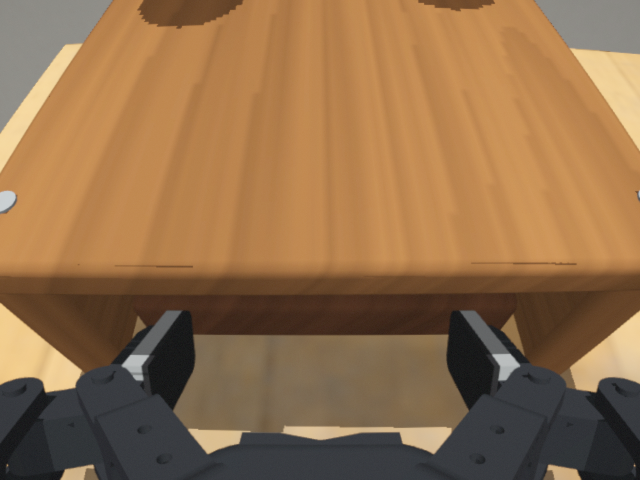

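{"op": "carry_out", "data": {
  "hand": [-1,-1,-1],
  "offset": [
    [0.8,0,-0.6],
    [0.8,0,-0.6],
    [0,0,0]
  ],
  "twist": [
    [0,0,0],
    [0,0,0],
    [0,0,0]
  ]
}}

```text
time_s: 13.07
tcp_pos: [0.4998, 0.3882, 0.0049]
ee_rot: [0.233, 0.663, 0.674, -0.23]
contact_force: [-0.9, -9.8, 7.3]
finger_gap: 0.0854
```

{"op": "carry_out", "data": {
  "hand": [-1,-1,-1],
  "offset": [
    [0.8,0,-0.6],
    [0.8,0,-0.6],
    [0,0,0]
  ],
  "twist": [
    [0,0,0],
    [0,0,0],
    [0,0,0]
  ]
}}

```text
time_s: 13.32
tcp_pos: [0.5003, 0.3885, 0.0045]
ee_rot: [0.234, 0.663, 0.673, -0.23]
contact_force: [-5.6, -24.0, 17.7]
finger_gap: 0.0854
```

{"op": "carry_out", "data": {
  "hand": [-1,-1,-1,-1,-1],
  "offset": [
    [-1.6,0,1.2],
    [-2.4,0,1.9],
    [-7.9,0,6.2],
    [-11.8,0,9.3],
    [-11.8,0,9.3]
  ],
  "twist": [
    [0,0,0],
    [0,0,0],
    [0,0,0],
    [0,0,0],
    [0,0,0]
  ]
}}

```text
time_s: 13.73
tcp_pos: [0.4992, 0.3459, 0.0049]
ee_rot: [0.233, 0.662, 0.675, -0.229]
contact_force: [0.8, 0.3, -0.1]
finger_gap: 0.0853
```

```bash
python3 -c "
from h import *
look('13')
p=arm.camera_params('wrist')
im=cv2.imread('pics/w13.png')
th=np.radians(91.2);u=np.array([np.cos(th),np.sin(th)]);v=np.array([-u[1],u[0]]);mo=np.array([.5021,.3671])
for d in (0,10,14,18,22):
    q=mo+u*d/1000; a=q+v*.065;b=q-v*.065
    for z in(0,.024):
        P=proj([[*a,z],[*q,z],[*b,z]],p).round(1); print(d,z,P.tolist())
"
```

```text
13.7333 [0.4992 0.3459 0.0049] [ 0.8  0.3 -0.1] 0.08530954781653408
[[-0.016  1.     0.011]
 [ 0.786  0.019 -0.618]
 [-0.618 -0.001 -0.786]] [ 24.5  45.2 -43.3 111.1 -43.1  33.7  30.4]
wrist ((503.87030029296875, 381.6109313964844), (126.01191711425781, 37.71175003051758), 0.8733338117599487)
[[440.6000061035156, 399.5], [441.20001220703125, 361.79998779296875], [567.2000122070312, 363.70001220703125], [566.5999755859375, 401.3999938964844]]
0 0 [[164.8, 277.6], [324.9, 277.4], [484.4, 276.4]]
0 0.024 [[145.7, 242.3], [325.4, 241.6], [504.4, 241.1]]
10 0 [[169.7, 257.3], [324.6, 256.9], [479.1, 256.2]]
10 0.024 [[151.9, 220.9], [325.1, 220.0], [497.6, 219.8]]
14 0 [[171.6, 249.6], [324.6, 249.1], [477.0, 248.5]]
14 0.024 [[154.3, 212.8], [325.0, 211.8], [495.0, 211.8]]
18 0 [[173.4, 242.0], [324.5, 241.5], [475.0, 241.0]]
18 0.024 [[156.7, 204.9], [324.9, 203.8], [492.5, 203.9]]
22 0 [[175.2, 234.7], [324.4, 234.1], [473.1, 233.7]]
22 0.024 [[159.0, 197.3], [324.8, 196.1], [490.0, 196.3]]
```

View pics/w13.png

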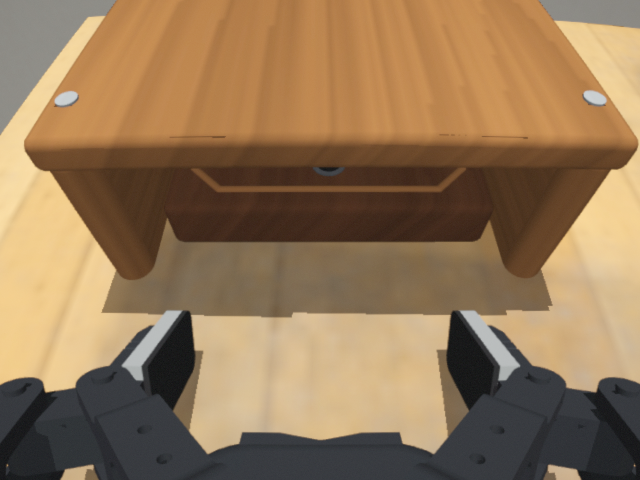

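{"op": "carry_out", "data": {
  "hand": [-1,-1,-1,-1,-1],
  "offset": [
    [-25,0,0],
    [-30,0,0],
    [-30,0,0],
    [-30,0,0],
    [-20,0,0]
  ],
  "twist": [
    [0,0,0],
    [0,0,0],
    [0,0,0],
    [0,0,0],
    [0,0,0]
  ]
}}

```text
time_s: 14.35
tcp_pos: [0.5023, 0.2389, 0.0899]
ee_rot: [0.234, 0.662, 0.674, -0.229]
contact_force: [-0.3, -0.6, 0.5]
finger_gap: 0.0853
```

{"op": "carry_out", "data": {
  "hand": [-1,-1],
  "offset": [
    [0,0,0],
    [0,0,0]
  ],
  "twist": [
    [0,0,0],
    [0,0,0]
  ]
}}

```text
time_s: 14.52
tcp_pos: [0.5025, 0.24, 0.0889]
ee_rot: [0.234, 0.663, 0.674, -0.229]
contact_force: [0.8, 0.1, 0.1]
finger_gap: 0.0853
```

```bash
python3 - <<'E'
from h import *
look('14')
im=arm.camera('top')
for n in('jar_a','riser','tuna_tin','garlic','salt_jar','egg_timer'):
    print(n,[(np.round(d['position'],4).tolist(),round(d['confidence'],2)) for d in arm.boxes_of('top',n)][:2])
E
```

```text
14.5167 [0.5025 0.24   0.0889] [0.8 0.1 0.1] 0.08534100763529691
[[-0.012  1.     0.012]
 [ 0.786  0.017 -0.619]
 [-0.619  0.002 -0.786]] [ 35.5  33.8 -41.9 110.7 -40.4  50.3  28.3]
wrist ((500.7687683105469, 387.5184631347656), (127.78529357910156, 46.38995361328125), 1.272241234779358)
[[436.3999938964844, 409.29998779296875], [437.3999938964844, 362.8999938964844], [565.2000122070312, 365.70001220703125], [564.0999755859375, 412.1000061035156]]
top ((437.7298583984375, 551.660400390625), (85.13326263427734, 43.72705078125), 89.4183578491211)
[[415.3999938964844, 509.29998779296875], [459.20001220703125, 508.8999938964844], [460.0, 594.0], [416.29998779296875, 594.4000244140625]]
jar_a [([0.4461, 0.5004, 0.1722], 0.93), ([0.549, 0.5081, 0.1652], 0.66)]
riser [([0.5003, 0.4429, 0.0735], 0.61)]
tuna_tin [([0.7378, 0.1663, 0.0589], 0.69)]
garlic [([0.7332, 0.0398, 0.038], 0.61)]
salt_jar [([0.7422, 0.2831, 0.0939], 0.95)]
egg_timer []
```

View pics/w14.png

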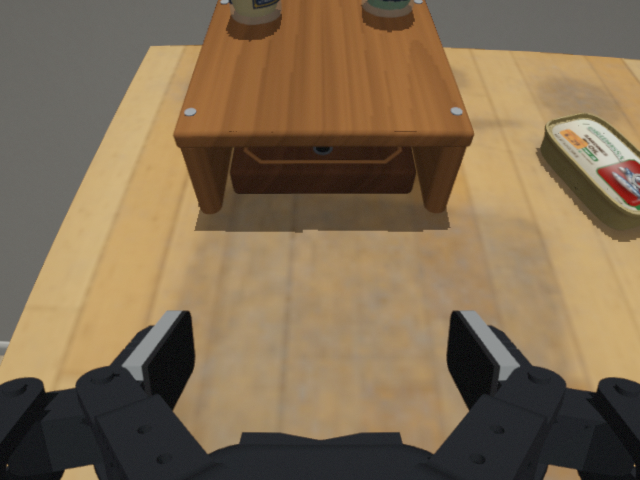

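View pics/top14.png

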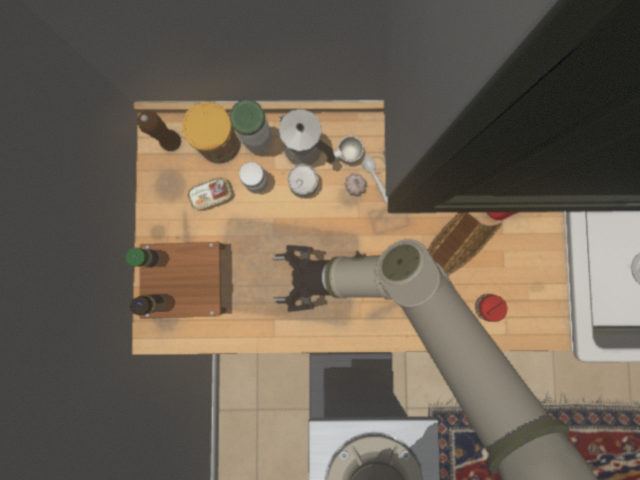

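```bash
python3 - <<'E'
from h import *
print(unproj([(233,194),(322,194),(413,193),(200,210),(448,210)],0,arm.camera_params('wrist')).round(4)[:,:2].tolist())
print(arm.get_obs()['contact_force']); arm.job_done()
E
```

```text
[[0.436, 0.3839], [0.501, 0.3848], [0.5676, 0.3872], [0.4144, 0.3681], [0.591, 0.3713]]
[-0.40166257 -0.33546117 -0.36094251]
the job is handed in; nothing more can be done
```

I slid the board flat along the worktop into the bay, short end first, and pressed it against the back wall. I pushed with the open gripper's two fingertips on the board's near end, tilted to reach under the deck. Then I withdrew and handed the job in at about 15 s.

- **Board position:** its near end sits 17–18 mm inside the deck edge (the target was 18 mm). It is square to the riser to about 1° and within about 1 mm of the centre line.
- **Force:** pushing took about 2–6 N. At the stop it rose to about 24 N back and 18 N up, roughly 30 N in all, with no higher reading. I take this as the board meeting the back wall, because the position matched the expected home. The upward part may be a fingertip rubbing the board or the worktop.
- **Other objects:** the jars, tin, garlic and salt jar were found within about 6 mm of their starting positions, which is detector noise. After the withdrawal the force read near zero, so the robot was touching nothing.
- **Checks that failed:** in the top view the detector missed the egg timer at both the start and the end, though the pictures show it in the same place. The last top-view search for the board reported a false hit, because the deck hides the board from above, so I relied on the wrist camera for its final position.

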